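Put a bench glass press in float over its mould

TASK

Get the small hydraulic glass press ready for setting the mould by hand: first push the mould shuttle all the way in under the platen, then put the ram in float by pushing the valve lever with the round ball knob away from you, past its stiffer detent, until it stays in the float notch by itself. Feel for the notch and ease off as soon as the lever drops in, so that it is not rammed against its end stop; leave the two other levers in neutral and the things on the bench where they are.

Things in the scene. Friction and masses are not known exactly. Their poses are not given: they have to be found in the camera images.
- press: fixed bench glass press: steel base plate 260 x 470 x 20 mm, origin on the bench 120 mm behind its front edge, mid-width; x points away from the operator, z up. Ram at local (50, -115) mm: columns 190 mm apart in y, crosshead 84 x 250 mm at heights 210-250 mm, cylinder up to 350 mm. Valve bank at local y = 115 mm: three grey sections 76 mm apart, in any order, about 110 mm high
- shuttle (a joint): how far the mould shuttle stands out of the press towards the operator (m, along the press's -x): 0 is fully home against its stop; it starts 0.05 to 0.08 out and slides with about 4 N of friction
- shuttle_bar (a point): middle of the shuttle's push bar: level steel bar 16 mm thick, 96 mm long along the press's y, 82 mm above the bench, on two arms in front of the plate that carries the black 96 x 96 x 52 mm graphite mould. With the shuttle home the bar is still 73 mm in front of the crosshead and clear of everything
- ram_lever (a joint): angle of the ram's lever (rad): 0 neutral (leaning 0.4 rad to the operator), grows as it is pushed away (press's +x). Sprung back to neutral, 1 N m per rad. A stiffer detent then rises to 10 to 15 N at the knob; past its crest the lever jumps the last 12 mm to its stop in the float notch, the push dies away and it stays. The notch is somewhere from 0.30 to 0.67 rad, set otherwise each time
- ram_knob (a point): centre of the round black ball knob, 38 mm across, on top of the ram's lever (the only ball among the three): 150 mm from the lever's pivot, about 224 mm above the bench in neutral and 236 mm with the lever upright; it may stand at any of the three places in the bank
- ram_pivot (a point): middle of the pivot pin of the ram's lever, 86 mm above the bench; the lever turns about the press's y axis. The notch cannot be seen: it is in the closed lever box. The end of the notch is a hard stop, spoilt by more than 30 N of push on the lever
- clamp_lever (a joint): angle of one neighbouring lever (rad), spring-centred at 0 = neutral, same lean and pivot height, with a straight black bar grip 22 mm thick and 75 mm tall (its top 170 mm from the pivot); to be left alone
- clamp_knob (a point): point on that bar grip, 150 mm from its pivot
- ejector_lever (a joint): angle of the other neighbouring lever, exactly like the clamp's; to be left alone
- ejector_knob (a point): point on that bar grip, 150 mm from its pivot
- paddle: graphite paddle with a round wooden handle, 240 mm long, lying on the bench; bystander
- tweezers: steel tweezers 150 mm long, lying flat; bystander
- spare_mould: spare black graphite mould half 90 x 90 x 36 mm; bystander
- frit_jar: amber glass jar 48 mm across, 70 mm tall, standing on the press's base plate between the shuttle and the valve bank; bystander
- release_can: metal can 56 mm across, 150 mm tall; bystander
- spanner: steel spanner 150 mm long, lying flat; bystander
- die_pin_box: small open steel box 100 x 75 x 35 mm with pins; bystander

How it is judged:
By the outcome, as a careful person would: the job done as asked, in the order asked, and still so for the second after the job is handed in, with the robot touching nothing.
It also fails if it takes over 54 s, if anything falls off the work surface, if the arm or the gripper's body presses on something with over 40 N, if the wrist force passes 120 N, or if a joint passes its speed limit or range.

ROBOT

A 6-joint arm with a two-finger parallel gripper is mounted at the origin on the work surface. World frame = base frame: x ahead of the robot, y to its left, z up, the work surface at z = 0. Lengths are in mm, angles in rad, forces in N, time in s.
With the tool pointing down it reaches from about 275 to 750 mm from the base axis. Payload 10.2 kg.
Tool frame: the origin (TCP) lies between the finger pads; the fingertips stand 17 mm ahead of it and the grasp point (between the pads) lies 2 mm behind it (tips_ahead is the distance from the TCP to the fingertips, in mm); z points along the fingers, y is the line along which they close (so a half turn about z gives the same grasp; the last joint's range is limited). The gripper opens to 85 mm and grips with 20 to 120 N. Pads are 22 mm wide; open, the fingers measure 114 mm over their backs; the gripper's body (76 mm by 85 mm) begins 54 mm behind the grasp point. The pads swing forward as they close: fully open they stand 13 mm farther back than shut.
Start: joints at [-1.385, 0.313, 1.498, -0, 1.331, -0.223], TCP at [208.68, -481.751, 248.294] pointing down, gripper open.
Joint ranges: [-2.94, 2.94], [-0.97, 2.17], [0.19, 2.56], [-1.23, 4.37], [0.02, 3.11], [-2.88, 2.88]. Speed limits (rad/s): [2.39, 2.39, 3.01, 3.14, 3.14, 3.14].

INTERFACE

Orientations are given as a unit quaternion [w, x, y, z].
In Python, from rig import sense, capture, finish_job, boxes_of, tips_ahead gives the robot as it stands.
- The arm moves only by the tool drive_tool, never from a script. Its argument "commands" is text: rows parted by semicolons, each of 7 numbers parted by spaces: the shift along the world's x, y, z in units of 0.1 m (1.0 is 0.1 m), then the turn, a rotation vector about the world's x, y, z in units of pi/4 rad (1.0 is pi/4 rad), then the opening in per cent of the stroke, from 0 (shut) to 100 (fully open). A call has 1 to 20 rows; each row shifts and turns the commanded pose from where the row before left it; what a row does not reach is not made up. A row lasts 1/12 s, in which the tool goes at most 41.7 mm and 7.16 degrees, less where a joint would pass 70% of its speed; a pose out of reach is approached as far as the arm can. A call with a number of a shift or a turn outside -1 to 1 is refused whole. A call with a gripper value outside its range is refused whole. The fingers move at their own pace and stop on an object; "force" is the grip in N (left out, the last holds). Time passes only in rows, so rows that do not move let the fingers close. It gives the time, the measured TCP pose, the force, the opening and the grip force at its end, in the units of the state.
- sense(): the state, without advancing time (a new reading comes with each control period).
- capture(name): name is "scene" or "side" or "wrist"; returns a dict with "pixels" (420x560x3 uint8, blue, green, red), "fov_y" (degrees; the focal length in pixels is half the picture's height over the tangent of half this angle, whatever the lens; pixels are square), "cx", "cy" (the principal point, pixels), "position" and "attitude" of the camera in the world; the wrist camera has in their place "tool_from_camera" (4x4, takes a point from camera to tool coordinates, whose origin is the TCP and whose axes are the flange's). Camera axes: x right, y down, z forward; pixel columns grow to the right and rows downward; lengths in mm; the calibration is good to about 2 mm. A picture is of the moment at which its call begins: read the wrist's pose just before it. There is no depth.
- finish_job(): hands the job in; it is judged then, once.
Trained networks look in a picture, given as the dict that the camera call returned (one of the last four; its "shot" number tells which), for a name from the list of things; names that differ only in an ending like _2 or _b are one class to them, and where a whole thing is asked for, a point or a joint stands for the part that bears it (a point fixed in the world has none). Each returns a list of dicts, best first, with "confidence" (0 to 1); they miss things now and then, are a little off and sometimes report something else, mostly with a low value. They report only what shows in the picture. A call takes as long as a camera call.
- boxes_of(picture, name): "position" ([column, row] in pixels, amid what is visible of it).
The state is a dict: "time_s": time; "joints": joint angles; "dq": joint speeds; "tau": joint torques, N m; "eef_pos": TCP position; "ee_rot": TCP orientation; "force": force on the tool from outside, world axes, zero at the start; "wrist_torque": the same for the moment, N m; "grip_width": opening from 0.0 (shut) to 1.0 (fully open); "grip_force": force on a finger pad.
Only numpy, scipy, OpenCV 4.12 (cv2) and the standard library are available. Lean on these libraries where they do the work, as an engineer would, in place of code of your own. Each camera call takes 0.05 s, during which the arm holds its last target. There are 200 camera calls.

## Working session

There is one attempt and no reset: what is moved stays moved. The work goes in short steps, Python scripts to look and compute and a tool call to move; the robot and the scene stay as the last step left them, time stands still between calls to the robot, and variables do not carry over. Pictures are saved under pics/ and viewed, at most 10 in all, crops included, and the job is handed in when it is done.

Besides the shell and the picture viewer there is one more tool, called after "Call:" in YAML: its name, and indented under it one key for each argument. drive_tool: Moves the arm, as the interface text tells. Shifts and turns lie within -1 to 1; 1 stands for 0.1 m of shift or pi/4 rad of turn. Its arguments: {"type":"object","properties":{"commands":{"type":"string"},"force":{"type":"number"}},"required":["commands"]}

```bash
mkdir -p pics; cat > h.py <<'E'
import numpy as np, cv2
from scipy.spatial.transform import Rotation as R
from rig import *
def q(a): return R.from_quat(np.roll(np.array(a,float),-1))
def cam(p,st=None):
    f=p["pixels"].shape[0]/2/np.tan(np.radians(p["fov_y"])/2)
    if "position" in p:
        a=np.array(p["attitude"],float)
        M=a if a.shape==(3,3) else q(a).as_matrix()
        return f,M,np.array(p["position"],float)
    T=np.array(p["tool_from_camera"]); W=q(st["ee_rot"]).as_matrix()
    return f,W@T[:3,:3],W@T[:3,3]+np.array(st["eef_pos"])
def ray(p,uv,st=None):
    f,M,c=cam(p,st); d=M@np.array([(uv[0]-p["cx"])/f,(uv[1]-p["cy"])/f,1.]); return c,d/np.linalg.norm(d)
def atz(p,uv,z,st=None):
    c,d=ray(p,uv,st); return c+d*(z-c[2])/d[2]
def tri(*rs):
    A=sum(np.eye(3)-np.outer(d,d) for c,d in rs); b=sum((np.eye(3)-np.outer(d,d))@c for c,d in rs); return np.linalg.solve(A,b)
def proj(p,X,st=None):
    f,M,c=cam(p,st); v=M.T@(np.array(X)-c); return p["cx"]+f*v[0]/v[2],p["cy"]+f*v[1]/v[2]
E
python3 - <<'E'
from h import *
np.set_printoptions(precision=1,suppress=True)
s=sense(); print(s)
for n in("scene","side"):
    p=capture(n); cv2.imwrite(f"pics/{n}.png",p["pixels"]); print(n,p["fov_y"],p["position"],p["attitude"])
    for k,z in(("ram_knob",224),("ram_pivot",86),("shuttle_bar",82),("clamp_knob",224),("ejector_knob",224),("frit_jar",55),("press",100),("release_can",75),("shuttle",80)):
        for b in boxes_of(p,k)[:2]: print(k,b["position"],round(b["confidence"],2),atz(p,b["position"],z))
E
```

```text
{'time_s': 0.0, 'joints': array([-1.4,  0.3,  1.5, -0. ,  1.3, -0.2]), 'dq': array([-0.,  0.,  0.,  0.,  0., -0.]), 'tau': array([  0. , -41.2, -26. ,  -0. ,   0. ,  -0. ]), 'eef_pos': array([ 208.6, -481.5,  247.7]), 'ee_rot': array([-0. ,  1. ,  0.2,  0. ]), 'force': array([0.1, 0.3, 0.6]), 'wrist_torque': array([ 0., -0.,  0.]), 'grip_force': 0.0, 'grip_width': 1.00198904545568}
scene 42.81660503056729 [1282.1  444.2 1272.2] [-0.2  0.5  0.8 -0.3]
ram_knob [330.1, 200.1] 0.58 [497.  103.3 224. ]
ram_knob [261.7, 163.6] 0.17 [ 478.6 -111.9  224. ]
ram_pivot [318.5, 243.3] 0.85 [541.3 101.1  86. ]
shuttle_bar [248.5, 196.9] 0.8 [ 499.2 -150.4   82. ]
clamp_knob [355.8, 214.0] 0.58 [503.9 178.5 224. ]
clamp_knob [374.5, 224.3] 0.34 [509.3 231.5 224. ]
ejector_knob [304.5, 192.5] 0.73 [508.   35.5 224. ]
frit_jar [268.8, 227.2] 0.59 [544.8 -54.4  55. ]
frit_jar [355.9, 213.9] 0.4 [378.  135.7  55. ]
press [240.3, 254.2] 0.62 [684. -54. 100.]
release_can [145.1, 182.6] 0.75 [ 604.1 -447.4   75. ]
shuttle [374.4, 222.1] 0.23 [396.4 198.8  80. ]
side 45.862006275266985 [ 342.7 1206.2  890.2] [ 0.  -0.1  0.9 -0.5]
ram_knob [291.9, 217.1] 0.5 [469.4  98.5 224. ]
ram_pivot [260.4, 252.4] 0.65 [559.5  75.2  86. ]
shuttle_bar [263.5, 220.9] 0.83 [ 581.4 -101.1   82. ]
clamp_knob [285.0, 240.3] 0.68 [472.3 210.  224. ]
ejector_knob [289.6, 204.9] 0.54 [483.6  35.1 224. ]
frit_jar [274.7, 225.5] 0.44 [ 549.3 -122.3   55. ]
press [232.1, 224.4] 0.72 [666.5 -37.5 100. ]
release_can [275.6, 173.2] 0.81 [ 597.9 -458.6   75. ]
shuttle [267.1, 217.6] 0.61 [ 574.2 -125.9   80. ]
shuttle [291.2, 216.7] 0.5 [ 499.2 -143.    80. ]
```

View pics/scene.png

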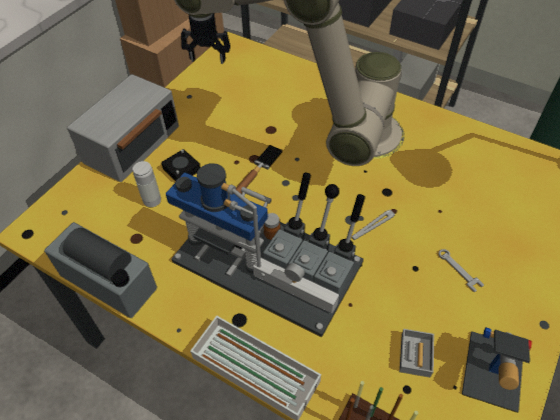

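View pics/side.png

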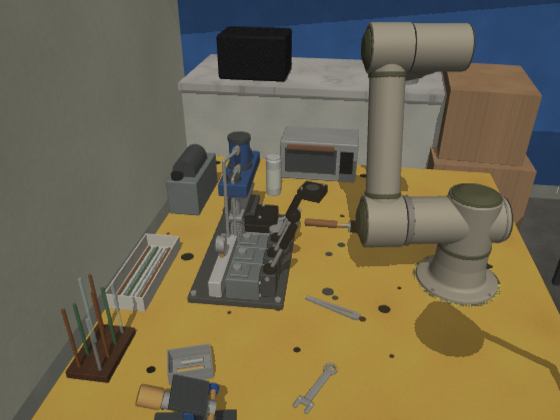

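The ball is the middle lever: scene ≈(331,191), side ≈(293,215). The bar shows at scene ≈(250,193), and the base plate corners at scene (361,263), (321,326) and (173,262).

```bash
python3 - <<'E'
from h import *
np.set_printoptions(precision=1,suppress=True)
a=capture("scene"); b=capture("side")
for n in [(361,263),(321,326),(173,262)]: print("corner",atz(a,n,20))
for n in [(196,298),(277,302),(298,247)]: print("cornerS",atz(b,n,20))
print("ball",tri(ray(a,(331,191)),ray(b,(293,215))),atz(a,(331,191),224),atz(b,(293,215),224))
print("bars",atz(a,(304,184),224),atz(a,(358,206),224))
print("bar",atz(a,(250,193),82),proj(b,atz(a,(250,193),82)))
for k in("shuttle_bar",):
  for p in(a,b): print([(x["position"],x["confidence"]) for x in boxes_of(p,k)])
E
```

```text
corner [498.3 214.   20. ]
corner [719.9 208.8  20. ]
corner [ 759.  -233.8   20. ]
cornerS [710.3 218.3  20. ]
cornerS [492.9 201.8  20. ]
cornerS [467. -64.  20.]
ball [468.4  90.7 224.7] [469.4  91.3 224. ] [467.8  87.4 224. ]
bars [483.8  20.4 224. ] [478.5 172.1 224. ]
bar [ 484.8 -154.6   82. ] (np.float64(296.15407232013985), np.float64(214.67398231909672))
[([241.7, 195.7], 0.69)]
[([263.0, 219.3], 0.67)]
```

Call:
drive_tool:
  commands: "0.1 0.35 0.2 0 0 0 0;0.1 0.35 0.2 0 0 0 0;0.1 0.35 0.1 0 0 0 0;0.1 0.35 0.1 0 0 0 0;0.1 0.35 0.1 0 0 0 0;0.1 0.35 0.1 0 0 0 0;0.1 0.35 0.1 0 0 0 0;0.1 0.35 0.1 0 0 0 0;0.1 0.35 0 0 0 0 0;0.1 0.35 0 0 0 0 0;0.1 0.2 0 0 0 0 0;0 0 0 0 0 0 0;0 0 0 0 0 0 0"

```text
time_s: 2.28
eef_pos: [318.8, -111.2, 348.4]
ee_rot: [0.0, 0.979, 0.204, 0.0]
force: [-0.3, 0.2, 0.6]
grip_width: -0.001
grip_force: 0.0
```

```bash
python3 - <<'E'
from h import *
np.set_printoptions(precision=2,suppress=True)
s=sense();p=capture("wrist"); cv2.imwrite("pics/w1.png",p["pixels"])
print(s["time_s"],s["eef_pos"],s["ee_rot"],s["force"],q(s["ee_rot"]).as_matrix(),p["tool_from_camera"],p["fov_y"])
for k,z in(("ram_knob",224),("ram_pivot",86),("shuttle_bar",82),("clamp_knob",224),("ejector_knob",224),("frit_jar",55)):
    for b in boxes_of(p,k)[:2]: print(k,b["position"],round(b["confidence"],2),atz(p,b["position"],z,s))
E
```

```text
2.2833 [ 318.81 -111.16  348.44] [0.   0.98 0.2  0.  ] [-0.33  0.18  0.62] [[ 0.92  0.4   0.  ]
 [ 0.4  -0.92 -0.  ]
 [ 0.    0.   -1.  ]] [[  -0.     -0.96   -0.26   67.24]
 [   1.     -0.     -0.     -0.76]
 [   0.     -0.26    0.96 -124.84]
 [   0.      0.      0.      1.  ]] 61.15177077457654
shuttle_bar [389.3, 40.6] 0.92 [ 486.   -154.57   82.  ]
```

View pics/w1.png

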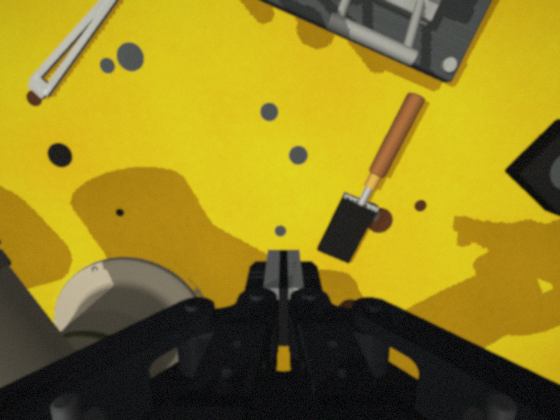

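The push bar shows at about (331,20) to (414,57), with the plate's front edge running (262,0) to (447,80). The paddle lies on the bench, clear of the bar's front.

```bash
python3 - <<'E'
from h import *
np.set_printoptions(precision=1,suppress=True)
s=sense();p=capture("wrist")
def Y(a,b,z):
    A,B=atz(p,a,z,s),atz(p,b,z,s); d=A-B; print(A,B,np.linalg.norm(d),"yaw deg",np.degrees(np.arctan2(-d[0],d[1])))
Y((332,20),(413,56),82); Y((262,0),(447,81),20)
print(atz(p,(350,240),15,s),atz(p,(412,98),20,s))
E
```

```text
[479.5 -95.   82. ] [ 482.  -185.2   82. ] 90.25153203647754 yaw deg 1.6166544733479926
[482.4 -14.5  20. ] [ 489.8 -252.2   20. ] 237.79769078852058 yaw deg 1.7680886551796005
[ 259.5 -236.2   15. ] [ 455.9 -222.9   20. ]
```

Call:
drive_tool:
  commands: "0.09 -0.03 -0.2 0 0 -0.12 0;0.09 -0.03 -0.2 0 0 -0.12 0;0.09 -0.03 -0.2 0 0 -0.12 0;0.09 -0.03 -0.2 0 0 -0.12 0;0.09 -0.03 -0.2 0 -0.11 0 0;0.09 -0.03 -0.3 0 -0.11 0 0;0.09 -0.03 -0.3 0 -0.11 0 0;0.09 -0.03 -0.3 0 -0.11 0 0;0.09 -0.03 -0.3 0 -0.11 0 0;0.09 -0.03 -0.3 0 -0.11 0 0;0 0 0 0 0 0 0;0 0 0 0 0 0 0"

```text
time_s: 3.68
eef_pos: [405.5, -138.2, 115.9]
ee_rot: [-0.002, 0.972, 0.018, 0.234]
force: [0.3, 0.4, -0.2]
grip_width: -0.0
grip_force: 0.0
```

```bash
python3 - <<'E'
from h import *
np.set_printoptions(precision=2,suppress=True)
s=sense();p=capture("wrist"); cv2.imwrite("pics/w2.png",p["pixels"])
print(s["time_s"],s["eef_pos"],s["joints"],q(s["ee_rot"]).as_matrix())
for k,z in(("ram_knob",224),("ram_pivot",86),("shuttle_bar",82),("frit_jar",55)):
    for b in boxes_of(p,k)[:2]: print(k,b["position"],round(b["confidence"],2),atz(p,b["position"],z,s))
E
```

```text
3.6833 [ 405.51 -138.18  115.93] [-0.81  0.12  2.23  0.69  0.56  0.18] [[ 0.89  0.04  0.46]
 [ 0.03 -1.    0.01]
 [ 0.46  0.   -0.89]]
shuttle_bar [287.5, 71.2] 0.85 [ 521.28 -135.68   82.  ]
frit_jar [148.8, 62.9] 0.92 [541.31 -47.29  55.  ]
```

View pics/w2.png

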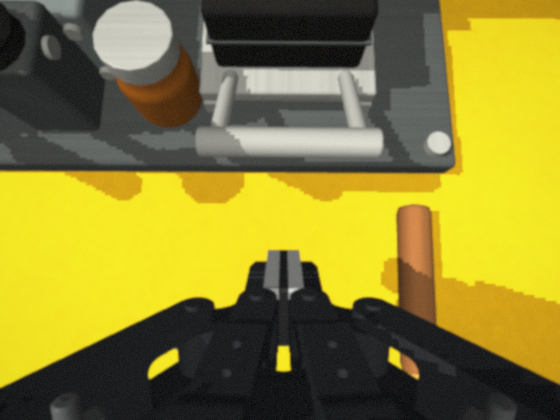

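The bar runs (197,140) to (382,140), midpoint (290,140), directly ahead of the fingers. The paddle handle is to the right and clear.

```bash
python3 - <<'E'
from h import *
np.set_printoptions(precision=1,suppress=True)
s=sense();p=capture("wrist")
for uv,z in(((197,140),82),((382,140),82),((290,140),82),((290,155),80),((0,168),20),((453,171),20),((409,206),20)): print(uv,atz(p,uv,z,s))
E
```

```text
(197, 140) [481.  -89.1  82. ]
(382, 140) [ 484.9 -187.2   82. ]
(290, 140) [ 483.  -138.3   82. ]
(290, 155) [ 475.3 -138.7   80. ]
(0, 168) [480.2  63.   20. ]
(453, 171) [ 490.5 -254.8   20. ]
(409, 206) [ 464.  -222.7   20. ]
```

Call:
drive_tool:
  commands: "0.1 0 -0.12 0 0 0 0;0.1 0 -0.13 0 0 0 0;0.1 0 0 0 0 0 0;0.1 0.005 0 0 0 0 0;0.1 0.005 0 0 0 0 0;0.1 0.005 0 0 0 0 0;0.1 0.005 0 0 0 0 0;0.1 0.005 0 0 0 0 0;0.05 0 0 0 0 0 0;0 0 0 0 0 0 0"

```text
time_s: 4.82
eef_pos: [491.7, -135.4, 91.6]
ee_rot: [-0.001, 0.972, 0.02, 0.236]
force: [-1.0, -0.3, -0.2]
grip_width: -0.001
grip_force: 0.0
```

Call:
drive_tool:
  commands: "0.04 0 0 0 0 0 0;0.04 0 0 0 0 0 0;0.04 0 0 0 0 0 0"

```text
time_s: 5.07
eef_pos: [502.9, -135.0, 91.2]
ee_rot: [-0.002, 0.972, 0.019, 0.235]
force: [-3.5, 1.8, 2.3]
grip_width: 0.004
grip_force: 2.2
```

Call:
drive_tool:
  commands: "0.03 0 0 0 0 0 0;0.03 0 0 0 0 0 0"

```text
time_s: 5.23
eef_pos: [509.1, -135.1, 91.1]
ee_rot: [-0.002, 0.972, 0.019, 0.235]
force: [-3.5, 2.9, 2.1]
grip_width: 0.004
grip_force: 2.1
```

Call:
drive_tool:
  commands: "0.03 0 0 0 0 0 0"

```text
time_s: 5.32
eef_pos: [512.1, -135.2, 91.0]
ee_rot: [-0.002, 0.972, 0.019, 0.235]
force: [-4.6, 2.6, 2.0]
grip_width: -0.001
grip_force: 2.0
```

Call:
drive_tool:
  commands: "0.03 0 0 0 0 0 0"

```text
time_s: 5.4
eef_pos: [515.1, -135.2, 91.0]
ee_rot: [-0.002, 0.972, 0.019, 0.235]
force: [-4.3, 1.3, 1.2]
grip_width: 0.001
grip_force: 2.0
```

Call:
drive_tool:
  commands: "0.03 0 0 0 0 0 0"

```text
time_s: 5.48
eef_pos: [518.1, -135.2, 91.0]
ee_rot: [-0.002, 0.972, 0.019, 0.235]
force: [-3.7, 3.2, 1.0]
grip_width: -0.003
grip_force: 2.0
```

Call:
drive_tool:
  commands: "0.03 0 0 0 0 0 0"

```text
time_s: 5.57
eef_pos: [520.4, -135.0, 90.6]
ee_rot: [-0.002, 0.972, 0.02, 0.235]
force: [-34.1, -1.4, 15.8]
grip_width: -0.001
grip_force: 18.6
```

Call:
drive_tool:
  commands: "0.03 0 0 0 0 0 0"

```text
time_s: 5.65
eef_pos: [521.2, -134.8, 89.9]
ee_rot: [-0.002, 0.972, 0.02, 0.233]
force: [-70.0, -7.7, 39.4]
grip_width: -0.004
grip_force: 36.4
```

Call:
drive_tool:
  commands: "-0.06 0 0 0 0 0 0;-0.2 0 0 0 0 0 0;-0.3 0 0 0 0 0 0;-0.3 0 0 0 0 0 0;-0.3 0 0.2 0 0 0 0;-0.2 0.3 0.25 0 0 0 0;0 0.3 0.25 0 0 0 0;0 0.3 0.25 0 0 0 0;0 0.3 0.25 0 0 0 0;0 0.3 0.25 0 0 0 0;0 0.3 0.1 0 0 0 0;0 0.3 0.1 0 0 0 0;0 0.2 0 0 0 0 0;0 0 0 0 0 0 0;0 0 0 0 0 0 0"

```text
time_s: 6.9
eef_pos: [389.3, 93.9, 255.3]
ee_rot: [-0.002, 0.971, 0.02, 0.236]
force: [-1.0, -0.2, -0.5]
grip_width: 0.001
grip_force: 0.0
```

```bash
python3 - <<'E'
from h import *
np.set_printoptions(precision=2,suppress=True)
s=sense();p=capture("wrist"); cv2.imwrite("pics/w3.png",p["pixels"])
print(s["time_s"],s["eef_pos"],s["force"],q(s["ee_rot"]).as_matrix())
for k,z in(("ram_knob",224),("ram_pivot",86),("clamp_knob",224),("ejector_knob",224)):
    for b in boxes_of(p,k)[:2]: print(k,b["position"],round(b["confidence"],2),atz(p,b["position"],z,s))
for n in("scene","side"):
    c=capture(n); print([(b["position"],b["confidence"]) for b in boxes_of(c,"shuttle_bar")])
    if n=="scene": cv2.imwrite("pics/s2.png",cv2.resize(c["pixels"][120:320,130:400],None,fx=2.5,fy=2.5))
E
```

```text
6.9 [389.29  93.88 255.35] [-0.96 -0.19 -0.51] [[ 0.89  0.04  0.46]
 [ 0.04 -1.    0.01]
 [ 0.46  0.01 -0.89]]
ram_knob [293.4, 132.6] 0.96 [468.35  92.41 224.  ]
ram_knob [150.5, 137.3] 0.51 [462.65 166.34 224.  ]
ram_pivot [289.9, 104.1] 0.96 [559.1   94.08  86.  ]
ram_pivot [434.1, 135.7] 0.46 [532.52 -42.13  86.  ]
clamp_knob [153.2, 132.1] 0.57 [465.59 165.28 224.  ]
ejector_knob [432.9, 135.0] 0.95 [470.05  19.67 224.  ]
[([219.7, 257.8], 0.75)]
[([256.1, 222.6], 0.75)]
```

View pics/w3.png

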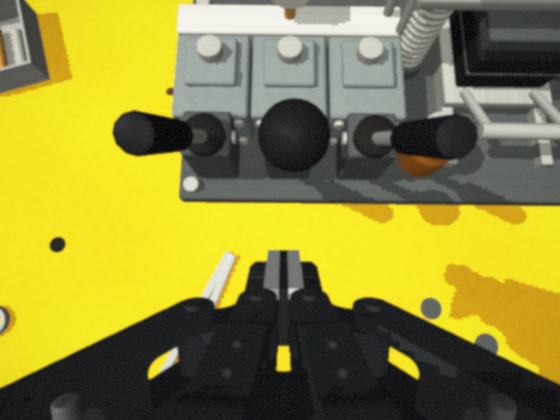

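View pics/s2.png

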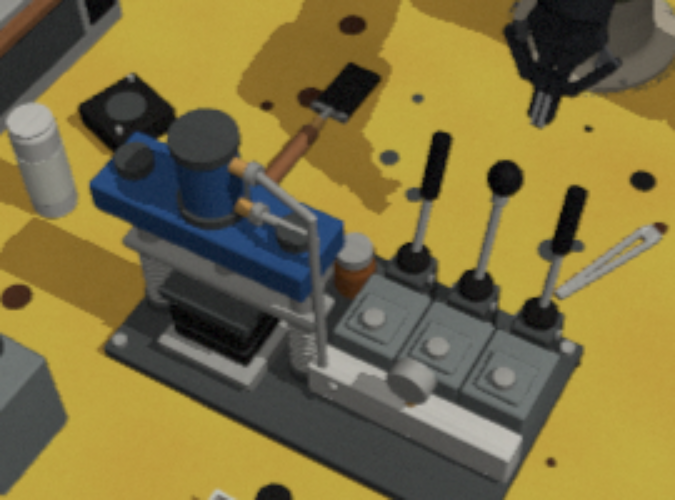

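The shuttle is home: the mould sits under the crosshead. In the wrist view the ball is at (294,135), which gives about (467,92,224). Next I reduce the tilt and approach.

Call:
drive_tool:
  commands: "0.1 -0.01 -0.1 0 0.14 0 0;0.15 -0.01 -0.1 0 0.14 0 0;0.1 0 -0.12 0 0 0 0;0.06 0 0 0 0 0 0;0.06 0 0 0 0 0 0;0 0 0 0 0 0 0"

```text
time_s: 7.85
eef_pos: [436.4, 91.0, 223.3]
ee_rot: [-0.004, 0.992, 0.019, 0.128]
force: [0.0, 0.5, -0.1]
grip_width: 0.005
grip_force: 0.0
```

Call:
drive_tool:
  commands: "0.06 0 0.02 0 0 0 0;0.06 0 0.02 0 0 0 0;0.05 0 0.02 0 0 0 0"

```text
time_s: 8.1
eef_pos: [453.4, 91.1, 229.8]
ee_rot: [-0.004, 0.992, 0.019, 0.128]
force: [-1.3, 0.6, 1.0]
grip_width: 0.002
grip_force: 0.5
```

Call:
drive_tool:
  commands: "0.04 0 0.01 0 0 0 0;0.04 0 0.01 0 0 0 0;0.03 0 0.01 0 0 0 0"

```text
time_s: 8.35
eef_pos: [464.3, 91.1, 232.1]
ee_rot: [-0.004, 0.992, 0.019, 0.128]
force: [-1.1, 0.3, -0.0]
grip_width: -0.001
grip_force: 0.7
```

Call:
drive_tool:
  commands: "0.02 0 0 0 0 0 0"

```text
time_s: 8.43
eef_pos: [466.3, 91.1, 232.1]
ee_rot: [-0.004, 0.992, 0.019, 0.128]
force: [-1.6, 0.4, 0.1]
grip_width: 0.003
grip_force: 0.7
```

Call:
drive_tool:
  commands: "0.02 0 0 0 0 0 0"

```text
time_s: 8.52
eef_pos: [468.0, 91.1, 231.8]
ee_rot: [-0.004, 0.992, 0.019, 0.127]
force: [-2.5, 0.2, 0.4]
grip_width: -0.004
grip_force: 0.7
```

Call:
drive_tool:
  commands: "0.02 0 0 0 0 0 0"

```text
time_s: 8.6
eef_pos: [470.0, 91.1, 231.8]
ee_rot: [-0.004, 0.992, 0.019, 0.127]
force: [-1.1, 0.2, -0.2]
grip_width: -0.0
grip_force: 0.7
```

Call:
drive_tool:
  commands: "0.02 0 0.01 0 0 0 0"

```text
time_s: 8.68
eef_pos: [471.9, 91.1, 232.6]
ee_rot: [-0.004, 0.992, 0.019, 0.127]
force: [-1.2, 0.6, -0.6]
grip_width: 0.003
grip_force: 0.7
```

Call:
drive_tool:
  commands: "0.02 0 0 0 0 0 0"

```text
time_s: 8.77
eef_pos: [474.0, 91.1, 232.9]
ee_rot: [-0.004, 0.992, 0.019, 0.127]
force: [-1.3, 0.7, 1.5]
grip_width: 0.004
grip_force: 0.8
```

Call:
drive_tool:
  commands: "0.02 0 0 0 0 0 0"

```text
time_s: 8.85
eef_pos: [476.1, 91.1, 232.9]
ee_rot: [-0.004, 0.992, 0.019, 0.128]
force: [-2.0, 0.1, 0.5]
grip_width: 0.0
grip_force: 0.8
```

Call:
drive_tool:
  commands: "0.02 0 0 0 0 0 0"

```text
time_s: 8.93
eef_pos: [478.1, 91.1, 233.0]
ee_rot: [-0.004, 0.992, 0.019, 0.128]
force: [-1.7, -0.5, 0.4]
grip_width: -0.001
grip_force: 0.9
```

Call:
drive_tool:
  commands: "0.02 0 0 0 0 0 0"

```text
time_s: 9.02
eef_pos: [480.1, 91.1, 232.9]
ee_rot: [-0.004, 0.992, 0.019, 0.128]
force: [-2.3, -0.3, 0.6]
grip_width: 0.003
grip_force: 0.9
```

Call:
drive_tool:
  commands: "0.02 0 0.01 0 0 0 0"

```text
time_s: 9.1
eef_pos: [482.0, 91.1, 233.6]
ee_rot: [-0.004, 0.992, 0.019, 0.127]
force: [-1.8, -0.6, -1.1]
grip_width: -0.0
grip_force: 1.0
```

Call:
drive_tool:
  commands: "0.02 0 0 0 0 0 0"

```text
time_s: 9.18
eef_pos: [484.1, 91.1, 233.9]
ee_rot: [-0.004, 0.992, 0.019, 0.127]
force: [-2.9, 0.1, 0.9]
grip_width: -0.002
grip_force: 1.0
```

Call:
drive_tool:
  commands: "0.02 0 0 0 0 0 0"

```text
time_s: 9.27
eef_pos: [486.2, 91.1, 234.0]
ee_rot: [-0.004, 0.992, 0.019, 0.128]
force: [-2.5, 0.1, 0.6]
grip_width: 0.003
grip_force: 1.0
```

Call:
drive_tool:
  commands: "0.02 0 0 0 0 0 0"

```text
time_s: 9.35
eef_pos: [488.2, 91.1, 234.0]
ee_rot: [-0.004, 0.992, 0.019, 0.128]
force: [-2.6, 0.8, 0.2]
grip_width: -0.002
grip_force: 1.0
```

Call:
drive_tool:
  commands: "0.02 0 0 0 0 0 0"

```text
time_s: 9.43
eef_pos: [490.0, 91.1, 233.9]
ee_rot: [-0.004, 0.992, 0.019, 0.127]
force: [-6.1, 0.5, 1.6]
grip_width: 0.001
grip_force: 2.5
```

Call:
drive_tool:
  commands: "0.02 0 0 0 0 0 0"

```text
time_s: 9.52
eef_pos: [491.6, 91.1, 233.7]
ee_rot: [-0.004, 0.992, 0.019, 0.127]
force: [-9.1, 0.0, 2.9]
grip_width: 0.003
grip_force: 3.7
```

Call:
drive_tool:
  commands: "0.02 0 0 0 0 0 0"

```text
time_s: 9.6
eef_pos: [493.2, 91.2, 233.5]
ee_rot: [-0.004, 0.992, 0.019, 0.126]
force: [-10.0, 0.5, 2.8]
grip_width: 0.005
grip_force: 4.5
```

Detent is rising; now single small steps.

Call:
drive_tool:
  commands: "0.015 0 0 0 0 0 0"

```text
time_s: 9.68
eef_pos: [494.5, 91.2, 233.4]
ee_rot: [-0.004, 0.992, 0.019, 0.126]
force: [-10.7, -0.7, 3.6]
grip_width: -0.003
grip_force: 4.9
```

Call:
drive_tool:
  commands: "0.015 0 0 0 0 0 0"

```text
time_s: 9.77
eef_pos: [495.8, 91.2, 233.4]
ee_rot: [-0.004, 0.992, 0.019, 0.126]
force: [-11.6, -0.8, 3.1]
grip_width: -0.004
grip_force: 5.3
```

Call:
drive_tool:
  commands: "0.015 0 0 0 0 0 0"

```text
time_s: 9.85
eef_pos: [497.2, 91.3, 233.3]
ee_rot: [-0.004, 0.992, 0.019, 0.125]
force: [-13.3, 0.4, 4.4]
grip_width: -0.003
grip_force: 5.5
```

Call:
drive_tool:
  commands: "0.015 0 0 0 0 0 0"

```text
time_s: 9.93
eef_pos: [498.6, 91.3, 233.3]
ee_rot: [-0.004, 0.992, 0.019, 0.125]
force: [-12.2, 0.1, 2.9]
grip_width: 0.005
grip_force: 5.6
```

Call:
drive_tool:
  commands: "0.015 0 0 0 0 0 0"

```text
time_s: 10.02
eef_pos: [500.1, 91.3, 233.3]
ee_rot: [-0.004, 0.992, 0.019, 0.125]
force: [-13.8, 0.6, 5.2]
grip_width: 0.0
grip_force: 5.4
```

Call:
drive_tool:
  commands: "0.015 0 0 0 0 0 0"

```text
time_s: 10.1
eef_pos: [501.7, 91.3, 233.3]
ee_rot: [-0.004, 0.992, 0.019, 0.125]
force: [-11.5, 0.4, 3.6]
grip_width: -0.003
grip_force: 5.2
```

Call:
drive_tool:
  commands: "0.015 0 0 0 0 0 0"

```text
time_s: 10.18
eef_pos: [503.3, 91.3, 233.4]
ee_rot: [-0.004, 0.992, 0.019, 0.126]
force: [-11.5, 1.8, 4.7]
grip_width: 0.004
grip_force: 4.8
```

Call:
drive_tool:
  commands: "0.015 0 0 0 0 0 0"

```text
time_s: 10.27
eef_pos: [504.9, 91.4, 233.5]
ee_rot: [-0.004, 0.992, 0.019, 0.126]
force: [-9.8, 0.7, 3.9]
grip_width: 0.002
grip_force: 4.3
```

Call:
drive_tool:
  commands: "0.015 0 0 0 0 0 0"

```text
time_s: 10.35
eef_pos: [506.6, 91.4, 233.5]
ee_rot: [-0.004, 0.992, 0.019, 0.126]
force: [-8.6, 0.8, 2.1]
grip_width: 0.001
grip_force: 3.7
```

Call:
drive_tool:
  commands: "0.01 0 0 0 0 0 0"

```text
time_s: 10.43
eef_pos: [507.8, 91.4, 233.6]
ee_rot: [-0.004, 0.992, 0.019, 0.126]
force: [-7.5, 1.9, 2.8]
grip_width: -0.001
grip_force: 3.3
```

Call:
drive_tool:
  commands: "0.01 0 0 0 0 0 0"

```text
time_s: 10.52
eef_pos: [508.9, 91.4, 233.6]
ee_rot: [-0.004, 0.992, 0.019, 0.127]
force: [-6.5, 2.3, 1.4]
grip_width: 0.003
grip_force: 2.9
```

Call:
drive_tool:
  commands: "0.01 0 0 0 0 0 0"

```text
time_s: 10.6
eef_pos: [510.0, 91.4, 233.7]
ee_rot: [-0.004, 0.992, 0.019, 0.127]
force: [-5.1, 2.3, 0.9]
grip_width: 0.001
grip_force: 2.4
```

Call:
drive_tool:
  commands: "0.01 0 0 0 0 0 0"

```text
time_s: 10.68
eef_pos: [511.2, 91.4, 233.7]
ee_rot: [-0.004, 0.992, 0.019, 0.127]
force: [-4.0, 2.0, 0.2]
grip_width: 0.002
grip_force: 1.9
```

Call:
drive_tool:
  commands: "0.01 0 0 0 0 0 0"

```text
time_s: 10.77
eef_pos: [512.3, 91.3, 233.7]
ee_rot: [-0.004, 0.992, 0.019, 0.127]
force: [-3.0, 1.6, 0.4]
grip_width: 0.003
grip_force: 1.4
```

Call:
drive_tool:
  commands: "0.01 0 0 0 0 0 0"

```text
time_s: 10.85
eef_pos: [513.5, 91.2, 233.7]
ee_rot: [-0.004, 0.992, 0.019, 0.127]
force: [-1.8, 1.1, -0.2]
grip_width: 0.0
grip_force: 1.1
```

Call:
drive_tool:
  commands: "0.01 0 0 0 0 0 0"

```text
time_s: 10.93
eef_pos: [514.7, 91.1, 233.8]
ee_rot: [-0.004, 0.992, 0.019, 0.128]
force: [-1.9, 1.3, -1.9]
grip_width: 0.0
grip_force: 0.6
```

Call:
drive_tool:
  commands: "0.01 0 0 0 0 0 0"

```text
time_s: 11.02
eef_pos: [515.9, 90.9, 234.0]
ee_rot: [-0.003, 0.992, 0.019, 0.128]
force: [0.1, -0.8, -0.7]
grip_width: 0.002
grip_force: 0.0
```

Call:
drive_tool:
  commands: "0 0 0 0 0 0 0;0 0 0 0 0 0 0"

```text
time_s: 11.18
eef_pos: [515.8, 90.9, 234.1]
ee_rot: [-0.003, 0.992, 0.019, 0.128]
force: [-0.1, -0.0, 0.2]
grip_width: -0.002
grip_force: 0.0
```

The push has died and contact is lost, so the lever dropped in. I'll back off and check.

Call:
drive_tool:
  commands: "-0.03 0 0 0 0 0 0;-0.15 0 0 0 0 0 0;-0.3 0 0 0 0 0 0;-0.3 0 0 0 0 0 0;-0.3 0 0.1 0 0 0 0;-0.2 0 0.1 0 0 0 0;-0.1 0 0.1 0 0 0 0;0 0 0 0 0 0 0;0 0 0 0 0 0 0;0 0 0 0 0 0 0;0 0 0 0 0 0 0;0 0 0 0 0 0 0;0 0 0 0 0 0 0"

```text
time_s: 12.27
eef_pos: [377.7, 91.0, 263.4]
ee_rot: [-0.004, 0.992, 0.019, 0.127]
force: [0.0, -0.9, -0.4]
grip_width: 0.003
grip_force: 0.0
```

```bash
python3 - <<'E'
from h import *
np.set_printoptions(precision=1,suppress=True)
s=sense();p=capture("wrist"); print(s["eef_pos"],s["force"])
for k in("ram_knob","clamp_knob","ejector_knob"): print(k,[(b["position"],round(b["confidence"],2),atz(p,b["position"],234 if k[0]=="r" else 224,s)) for b in boxes_of(p,k)[:2]])
c=capture("scene"); cv2.imwrite("pics/s3.png",cv2.resize(c["pixels"][120:320,130:400],None,fx=2.5,fy=2.5))
E
```

```text
[377.7  91.  263.4] [ 0.  -0.9 -0.4]
ram_knob []
clamp_knob [([141.6, 85.9], 0.77, array([466.6, 165.8, 224. ]))]
ejector_knob [([436.9, 88.0], 0.72, array([470.9,  19.4, 224. ])), ([289.8, 26.8], 0.68, array([498.4,  93.3, 224. ]))]
```

View pics/s3.png

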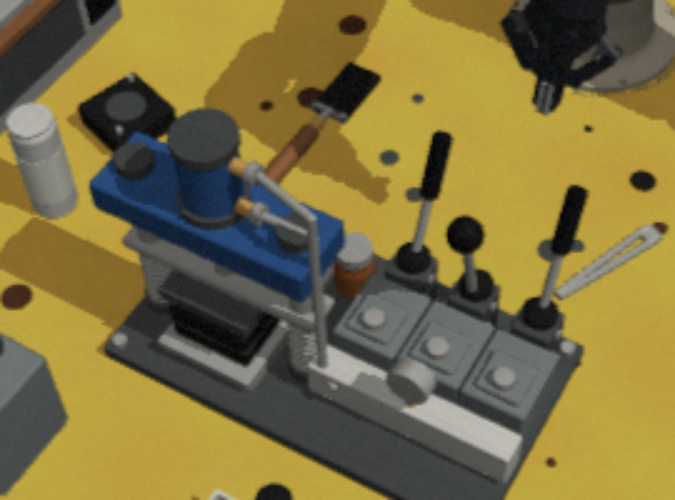

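The ball now stands at crop (465,235), clearly pushed over and staying without contact. The other levers are unmoved. One last check of its position before handing in.

```bash
python3 - <<'E'
from h import *
c=capture("scene"); print(atz(c,(130+465/2.5,120+235/2.5),234)); print([(b["position"],b["confidence"]) for b in boxes_of(c,"ram_knob")[:2]])
print(finish_job())
E
```

```text
[560.70867567  97.28270066 234.        ]
[([318.3, 220.3], 0.83), ([357.1, 212.3], 0.55)]
the job is handed in; nothing more can be done
None
```

The job is handed in at about 12 s of the 54 s allowed: the shuttle is home against its stop, the ball-knob lever was holding in its float notch with nothing touching it, and the other two levers and the jar, paddle, tweezers and can by the press looked unmoved, though I kept pushing briefly after the shuttle reached its stop, reaching about 80 N at the wrist (limit 120 N).

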